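# Uncover the loaf tin and slide it to the free cooling place

### The arm

A 6-joint arm with a two-finger parallel gripper is mounted at the origin on the work surface. World frame = base frame: x ahead of the robot, y to its left, z up, the work surface at z = 0. Lengths are in m, angles in rad, forces in N, time in s.
With the tool pointing down it reaches from about 0.325 to 0.9 m from the base axis. Payload 3.5 kg.
Tool frame: the origin (TCP) lies at the very end of the fingers, on their centre line; the grasp point (between the pads) lies 19 mm behind it; z points along the fingers, y is the line along which they close (so a half turn about z gives the same grasp; the last joint's range is limited). The gripper opens to 85 mm and grips with 20 to 120 N. Pads are 22 mm wide; open, the fingers measure 114 mm over their backs; the gripper's body (76 mm by 85 mm) begins 54 mm behind the grasp point. The pads swing forward as they close: fully open they stand 13 mm farther back than shut.
Start: joints at [1.156, 0.276, -0.026, 1.268, 0, 1.467], TCP at [0.192, 0.595, 0.231] pointing down, gripper open.
Joint ranges: [-3.12, 3.12], [-0.85, 1.88], [-1.08, 1.24], [-1.95, 2.15], [-1.57, 1.53], [-3.14, 3.14]. Speed limits (rad/s): [2.57, 2.57, 3.14, 3.14, 3.14, 3.14].

### API

Orientations are given as a unit quaternion [x, y, z, w].
In Python, from bench import env gives the robot as it stands.
- The arm moves only by the tool apply_moves, never from a script. Its argument "targets" is text: rows parted by semicolons, each of 7 numbers parted by spaces: the closure, from -1 (fully open) to 1 (shut), then the shift along the tool's x, y, z in m, then the turn, a rotation vector about the tool's x, y, z in rad. A call has exactly 5 rows; each row shifts and turns the commanded pose from where the row before left it, along the tool's axes as they then stand; what a row does not reach is not made up. A row lasts 1/10 s, in which the tool goes at most 50 mm and 8.59 degrees, less where a joint would pass 70% of its speed; a pose out of reach is approached as far as the arm can. A call is refused whole if a number of a shift passes 0.05 or a number of a turn 0.15, either way. A call with a gripper value outside its range is refused whole. The fingers move at their own pace and stop on an object; the grip force is fixed at half the most. Time passes only in rows, so rows that do not move let the fingers close, or fill a call up. It gives the time, the measured TCP pose, the force, the opening and the grip force at its end, in the units of the state.
- env.state(): the state, without advancing time (a new reading comes with each control period).
- env.snapshot(name): name is "scene" or "top" or "wrist"; returns a dict with "color" (400x640x3 uint8, red, green, blue), "camera_matrix" (3x3 intrinsics, pixels), "dist_coeffs" ([k1, k2, p1, p2, k3] as OpenCV has them; the pictures are not rectified), "position" and "attitude" of the camera in the world. Camera axes: x right, y down, z forward; pixel columns grow to the right and rows downward; lengths in m; the calibration is good to about 2 mm. A picture is of the moment at which its call begins. There is no depth.
- env.hand_in(): hands the job in; it is judged then, once.
The state is a dict: "t": time; "joints": joint angles; "qvel": joint speeds; "effort": joint torques, N m; "tcp_pos": TCP position; "ee_rot": TCP orientation; "contact_force": force on the tool from outside, world axes, zero at the start; "wrist_torque": the same for the moment, N m; "finger_gap": opening from 0.0 (shut) to 1.0 (fully open); "grasp_force": force on a finger pad.
Only numpy, scipy, OpenCV 4.12 (cv2) and the standard library are available. Lean on these libraries where they do the work, as an engineer would, in place of code of your own. Each camera call takes 0.05 s, during which the arm holds its last target. There are 200 camera calls.

### The job

The covered loaf tin has just come out of the oven: lift its lid off by the wooden grip and set it down gently, flat in the middle of whichever wooden board is empty. Then slide the uncovered tin along the track, without lifting it, to whichever end of the track is free, until it stands right against the red stop there. Leave the other tin, the other lid, the bowl and the jar where they are.

Things in the scene. Friction and masses are not known exactly. Their poses are not given: they have to be found in the camera images.
- track: Fixed cooling track, a channel along its y, 125 x 680 mm. Origin: centre of underside, z up. Floor at z = 12 mm; side rails to z = 30 mm, 103 mm apart inside (tin: 4 mm play a side); at each end a red stop, 55 mm high, inner face at y = +322 or -322 mm: a tin against it has its centre at y = +252 or -252 mm. One end is taken by the other tin; at the free end a flat wire grid shows on the floor.
- tin: The covered tin, black steel, standing on the track's floor somewhere about its middle, between the rails, at the start under the lid. 95 mm (x) by 140 mm (y) by 85 mm high, square-cornered, with a baked loaf in it whose flat golden top lies 6 mm below the rim. Origin: centre of the underside, z up. Tin and loaf weigh about 0.6 kg.
- parked_tin: The other tin, same black steel, uncovered, at one end of the track (which end varies). 95 mm (x) by 140 mm (y) by 85 mm high, square-cornered, with a baked loaf in it whose flat golden top lies 6 mm below the rim. Origin: centre of the underside, z up.
- lid: The lid on the covered tin. Steel cap 107 (x) x 152 mm (y): 4 mm plate on a 12 mm skirt that hangs loosely (3 mm play) round a tin's rim. Origin: centre of the skirt's lower edge, z up; plate top at z = 16 mm. Wooden grip bar, 16 mm wide (x), 76 mm long (y), z = 31 to 53 mm, on two studs: close the fingers along x. Sits with its origin 73 mm above the tin's; 0.16 kg.
- lid_b: The other lid, the same, already lying on one of the two wooden boards (which one varies). Steel cap 107 (x) x 152 mm (y): 4 mm plate on a 12 mm skirt that hangs loosely (3 mm play) round a tin's rim. Origin: centre of the skirt's lower edge, z up; plate top at z = 16 mm. Wooden grip bar, 16 mm wide (x), 76 mm long (y), z = 31 to 53 mm, on two studs: close the fingers along x. 
- board_1: The left (+y) one of two alike fixed wooden boards on the bench, on the robot's side of the track; 150 mm (x) by 200 mm (y), 10 mm thick. Origin: centre of the underside, z up. A lid lying on it has its origin at z = 10 mm. The empty board shows a flat scorched ring mark.
- board_2: The right (-y) one of the two wooden boards, alike. 150 mm (x) by 200 mm (y), 10 mm thick. Origin: centre of the underside, z up.
- bowl: Loose steel mixing bowl, 150 mm across, 70 mm high, standing on the bench beyond one end of the track. Origin: centre of the underside.
- jar: Loose lidded glass jar, 80 mm across, 110 mm high, standing on the bench beyond one end of the track. Origin: centre of the underside.
Not all that is in view belongs to the job. Leave any yellow look-alike of the lid alone. Leave any green look-alike of the board_2 alone.

How it is judged:
By the outcome, as a careful person would: the job done as asked, in the order asked, and still so for the second after the job is handed in, with the robot touching nothing.
It also fails if it takes over 64 s, if anything falls off the work surface, if the arm or the gripper's body presses on something with over 40 N, if the wrist force passes 120 N, or if a joint passes its speed limit or range.

## Working session

There is one attempt and no reset: what is moved stays moved. The work goes in short steps, Python scripts to look and compute and a tool call to move; the robot and the scene stay as the last step left them, time stands still between calls to the robot, and variables do not carry over. Pictures are saved under pics/ and viewed, at most 10 in all, crops included, and the job is handed in when it is done.

Besides the shell and the picture viewer there is one more tool, called after ">>>" as name(argument=value, ...), one argument or row to a line, values as JSON. apply_moves: Moves the arm, as the interface text tells. Its arguments: {"type":"object","properties":{"targets":{"type":"string"}},"required":["targets"]}

```bash
mkdir -p pics; ls; cat > h.py <<'E'
import numpy as np, cv2
from scipy.spatial.transform import Rotation as R
from bench import env
def snap(n,f):
    s=env.snapshot(n); cv2.imwrite(f'pics/{f}.png',s['color'][:,:,::-1]); 
    import pickle; pickle.dump(s,open(f'pics/{f}.pkl','wb')); return s
def load(f):
    import pickle; return pickle.load(open(f'pics/{f}.pkl','rb'))
def rot(s):
    a=np.array(s['attitude']); return a if a.shape==(3,3) else R.from_quat(a).as_matrix()
def px2w(s,px,z):
    p=cv2.undistortPoints(np.array(px,float).reshape(-1,1,2),np.array(s['camera_matrix']),np.array(s['dist_coeffs'])).reshape(-1,2)
    d=np.c_[p,np.ones(len(p))]@rot(s).T; c=np.array(s['position'])
    return c+d*((np.broadcast_to(z,len(p))-c[2])/d[:,2])[:,None]
def w2px(s,P):
    M=rot(s); rv=cv2.Rodrigues(M.T)[0]; t=-M.T@np.array(s['position'])
    return cv2.projectPoints(np.array(P,float).reshape(-1,1,3),rv,t,np.array(s['camera_matrix']),np.array(s['dist_coeffs']))[0].reshape(-1,2)
E
python3 - <<'E'
from h import *
for n in('top','scene'):
    s=snap(n,n+'0'); print(n,s['position'],s['attitude'],s['camera_matrix'])
print(env.state())
E
```

```text
pics
top [0.37084642 0.00153272 1.34865629] [-0.6968009   0.71344398 -0.05614024  0.04810895] [[457.57989245   0.         315.04309487]
 [  0.         457.57989245 207.50948401]
 [  0.           0.           1.        ]]
scene [1.64253038 0.49777916 1.53132398] [ 0.51334391  0.78760106 -0.28392539 -0.18854435] [[511.46622514   0.         319.5656175 ]
 [  0.         511.46622514 201.34357717]
 [  0.           0.           1.        ]]
{'t': 0.1, 'joints': array([ 1.15556933e+00,  2.77090506e-01, -2.77345721e-02,  1.26799327e+00,
       -1.46928731e-05,  1.46736470e+00]), 'qvel': array([ 0.00031475, -0.0039653 ,  0.00396668, -0.00020984,  0.00195613,
        0.00051044]), 'effort': array([ 7.03474634e-04, -4.46707499e+01,  2.96128982e+01,  8.52313824e-03,
       -8.84987230e-05, -2.10955221e-05]), 'tcp_pos': array([0.19147934, 0.59421283, 0.23025498]), 'ee_rot': array([ 1.55266872e-01,  9.87872045e-01, -9.79088520e-04, -2.52155049e-04]), 'contact_force': array([-0.31936342, -0.60323745,  0.4526548 ]), 'wrist_torque': array([ 0.03823492, -0.05068276, -0.02043211]), 'grasp_force': 0.0, 'finger_gap': 1.0042985064743606}
```

View pics/top0.png

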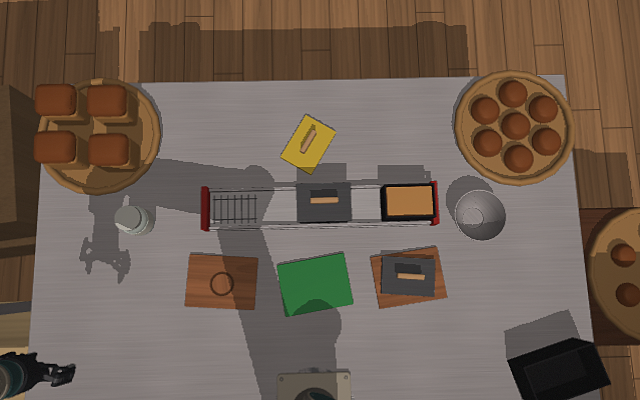

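View pics/scene0.png

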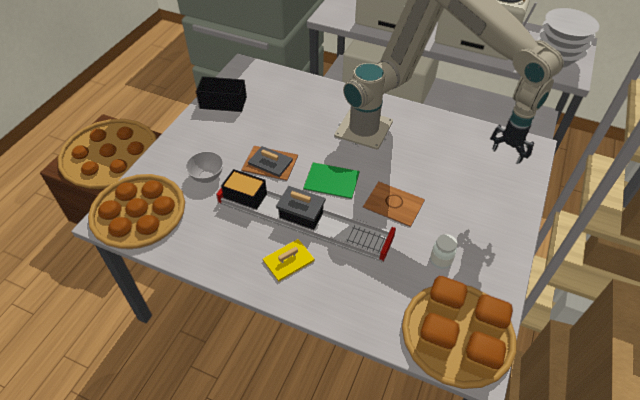

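The top view shows the covered tin with its dark lid at (323,202). The parked tin is at (409,202), so the wire grid at (235,208) marks the free end on the left (+y). The brown board with the ring is at (221,281), and lid_b is on the other board at (408,276). Two look-alikes are to be left alone: the yellow lid at (308,143) and the green board at (315,283). I'll confirm all this in an enlarged crop.

```bash
python3 - <<'E'
from h import *
s=load('top0'); c=s['color'][172:322,180:380,::-1]
cv2.imwrite('pics/crop1.png',cv2.resize(c,None,fx=4,fy=4,interpolation=cv2.INTER_CUBIC))
E
```

```text
(no output)
```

View pics/crop1.png

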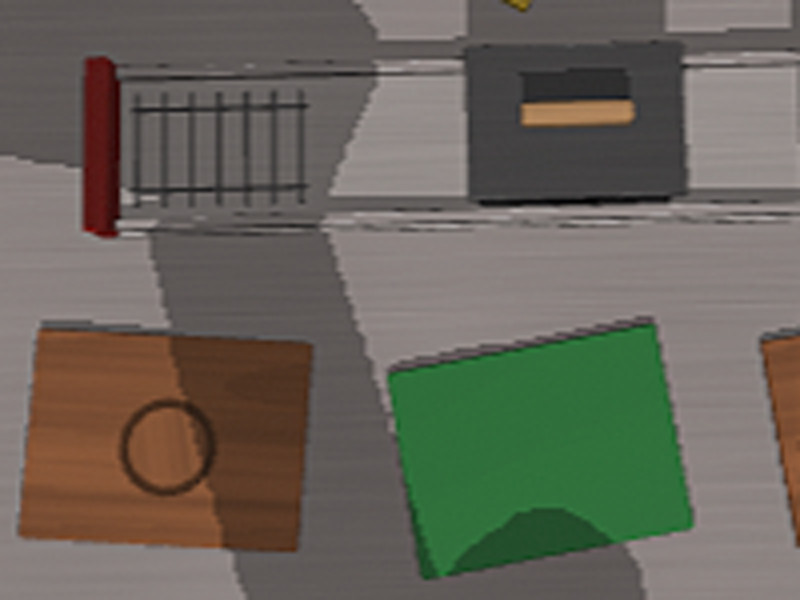

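```bash
python3 - <<'E'
from h import *
s=load('top0')
f=lambda L:np.array(L,float)/4+np.array([180-.375,172-.375])
def show(n,L,z):
    W=px2w(s,f(L),z)[:,:2]; print(n,W.round(4).tolist(),'c',W.mean(0).round(4))
    for a,b in((0,1),(1,2),(2,3),(3,0)): 
        d=W[b]-W[a]; print('  len',np.linalg.norm(d).round(4),'ang',np.degrees(np.arctan2(d[1],d[0])).round(1))
show('board',[(40,328),(312,344),(298,550),(20,537)],.010)
show('lid',[(466,45),(683,42),(687,195),(468,200)],.101)
show('bar',[(521,103),(633,99),(633,122),(523,126)],.138)
show('stop outer/top',[(86,58),(112,58),(115,236),(86,234)],.055)
st=px2w(s,[(203,187),(203,230),(436,182),(437,224)],.055)[:,:2]; print(st.round(4).tolist())
print(px2w(s,f([(118,67),(465,58),(118,225),(330,220)]),.03).round(4).tolist())
print(R.from_quat(env.state()['ee_rot']).as_matrix().round(3))
E
```

```text
board [[0.4428, 0.3509], [0.4263, 0.1542], [0.2804, 0.1649], [0.2948, 0.3624]] c [0.3611 0.2581]
  len 0.1974 ang -94.8
  len 0.1463 ang 175.8
  len 0.198 ang 85.8
  len 0.1484 ang -4.4
lid [[0.6265, 0.0359], [0.6252, -0.1149], [0.5181, -0.1139], [0.5182, 0.0365]] c [ 0.572  -0.0391]
  len 0.1508 ang -90.5
  len 0.1071 ang 179.4
  len 0.1504 ang 90.0
  len 0.1083 ang -0.3
bar [[0.5784, -0.0013], [0.5795, -0.0765], [0.5638, -0.076], [0.5628, -0.0022]] c [ 0.5711 -0.039 ]
  len 0.0752 ang -89.2
  len 0.0156 ang 178.2
  len 0.0738 ang 90.8
  len 0.0157 ang 3.6
stop outer/top [[0.6324, 0.3095], [0.632, 0.2909], [0.5038, 0.2875], [0.5057, 0.3079]] c [0.5685 0.299 ]
  len 0.0185 ang -91.3
  len 0.1282 ang -178.5
  len 0.0205 ang 84.7
  len 0.1267 ang 0.7
[[0.6297, 0.3041], [0.506, 0.3027], [0.6294, -0.3662], [0.5076, -0.3614]]
[[0.6303, 0.2921, 0.03], [0.6313, 0.0388, 0.03], [0.5143, 0.291, 0.03], [0.5143, 0.1385, 0.03]]
[[-0.952  0.307 -0.001]
 [ 0.307  0.952 -0.002]
 [ 0.    -0.002 -1.   ]]
```

```bash
cat >> h.py <<'E'
def plan(pos,yaw,n,g,p0=None,R0=None):
    """tool down, tool y at yaw (world angle, rad), n rows; shift first then turn"""
    st=env.state(); p=np.array(st['tcp_pos'] if p0 is None else p0); M=R.from_quat(st['ee_rot']) if R0 is None else R0
    y=np.array([np.cos(yaw),np.sin(yaw),0]); z=np.array([0,0,-1.])
    T=R.from_matrix(np.c_[np.cross(y,z),y,z]); rv=(M.inv()*T).as_rotvec()/n; d=(np.array(pos)-p)/n; e=0
    for i in range(n):
        l=M.inv().apply(d+e); r=l.round(3); e=M.apply(l-r); rr=rv.round(3)
        print(g,*r,*rr,end=(';\n' if i%5<4 else '\n--\n')); M=M*R.from_rotvec(rr)
def stat():
    s=env.state(); M=R.from_quat(s['ee_rot']).as_matrix()
    print('t',s['t'],'p',np.round(s['tcp_pos'],4),'yaw',np.degrees(np.arctan2(M[1,1],M[0,1])).round(2),'zax',M[:,2].round(4),'F',np.round(s['contact_force'],2),'gap',round(s['finger_gap'],3),'g',s['grasp_force'])
E
python3 - <<'E'
from h import *
plan([.571,-.039,.23],0,20,-1)
E
```

```text
-1 -0.028 -0.024 0.0 -0.0 0.0 0.063;
-1 -0.029 -0.023 0.0 -0.0 0.0 0.063;
-1 -0.031 -0.02 0.0 -0.0 0.0 0.063;
-1 -0.032 -0.019 0.0 -0.0 0.0 0.063;
-1 -0.032 -0.017 0.0 -0.0 0.0 0.063
--
-1 -0.034 -0.014 0.0 -0.0 0.0 0.063;
-1 -0.035 -0.013 0.0 -0.0 0.0 0.063;
-1 -0.036 -0.01 0.0 -0.0 0.0 0.063;
-1 -0.036 -0.008 0.001 -0.0 0.0 0.063;
-1 -0.036 -0.005 -0.0 -0.0 0.0 0.063
--
-1 -0.037 -0.003 -0.0 -0.0 0.0 0.063;
-1 -0.037 -0.001 -0.0 -0.0 0.0 0.063;
-1 -0.037 0.001 -0.0 -0.0 0.0 0.063;
-1 -0.037 0.004 -0.0 -0.0 0.0 0.063;
-1 -0.036 0.006 -0.0 -0.0 0.0 0.063
--
-1 -0.036 0.008 -0.0 -0.0 0.0 0.063;
-1 -0.035 0.01 -0.0 -0.0 0.0 0.063;
-1 -0.035 0.013 0.0 -0.0 0.0 0.063;
-1 -0.034 0.015 0.0 -0.0 0.0 0.063;
-1 -0.033 0.017 0.0 -0.0 0.0 0.063
--
```

>>> apply_moves(
  targets="-1 -0.028 -0.024 0 0 0 0.063; -1 -0.029 -0.023 0 0 0 0.063; -1 -0.031 -0.020 0 0 0 0.063; -1 -0.032 -0.019 0 0 0 0.063; -1 -0.032 -0.017 0 0 0 0.063",
)

```text
t: 0.6
tcp_pos: [0.2864, 0.435, 0.2308]
ee_rot: [0.309, 0.951, -0.0, -0.0]
contact_force: [-0.4, 0.4, 0.5]
finger_gap: 0.998
grasp_force: 0.0
```

>>> apply_moves(
  targets="-1 -0.034 -0.014 0 0 0 0.063; -1 -0.035 -0.013 0 0 0 0.063; -1 -0.036 -0.010 0 0 0 0.063; -1 -0.036 -0.008 0 0 0 0.063; -1 -0.036 -0.005 0 0 0 0.063",
)

```text
t: 1.1
tcp_pos: [0.3817, 0.277, 0.2309]
ee_rot: [0.455, 0.891, -0.0, -0.0]
contact_force: [-0.2, 1.1, -0.3]
finger_gap: 1.002
grasp_force: 0.0
```

>>> apply_moves(
  targets="-1 -0.037 -0.003 0 0 0 0.063; -1 -0.037 -0.001 0 0 0 0.063; -1 -0.037 0.001 0 0 0 0.063; -1 -0.037 0.004 0 0 0 0.063; -1 -0.036 0.006 0 0 0 0.063",
)

```text
t: 1.6
tcp_pos: [0.477, 0.1186, 0.2309]
ee_rot: [0.589, 0.808, -0.0, -0.0]
contact_force: [0.7, 0.1, -0.1]
finger_gap: 1.0
grasp_force: 0.0
```

>>> apply_moves(
  targets="-1 -0.036 0.008 0 0 0 0.063; -1 -0.035 0.010 0 0 0 0.063; -1 -0.035 0.013 0 0 0 0.063; -1 -0.034 0.015 0 0 0 0.063; -1 -0.033 0.017 0 0 0 0.063",
)

```text
t: 2.1
tcp_pos: [0.5716, -0.0401, 0.2308]
ee_rot: [0.708, 0.706, -0.0, -0.0]
contact_force: [0.9, -0.0, -0.7]
finger_gap: 0.998
grasp_force: 0.0
```

```bash
python3 - <<'E'
from h import *
stat(); s=snap('wrist','w1'); print(s['position'],rot(s).round(3).tolist())
# predicted bar top and lid plate corners from estimates
c=np.array([.5712,-.039])
for (a,b,z) in((.008,.038,.138),(.0535,.076,.101)):
    print(w2px(s,[[c[0]+i*a,c[1]+j*b,z] for i,j in((1,1),(1,-1),(-1,-1),(-1,1))]).round(1).tolist())
E
```

```text
t 2.1 p [ 0.5716 -0.0401  0.2308] yaw -0.22 zax [-1.e-03  3.e-04 -1.e+00] F [ 0.94 -0.04 -0.7 ] gap 0.998 g 0.0
[0.57143059 0.03251922 0.37346695] [[1.0, -0.004, -0.001], [-0.004, -0.958, -0.287], [0.0, 0.287, -0.958]]
[[335.5, 155.9], [335.0, 252.9], [314.6, 253.0], [313.2, 156.0]]
[[391.7, 100.9], [382.8, 273.3], [267.2, 273.8], [256.7, 101.5]]
```

View pics/w1.png

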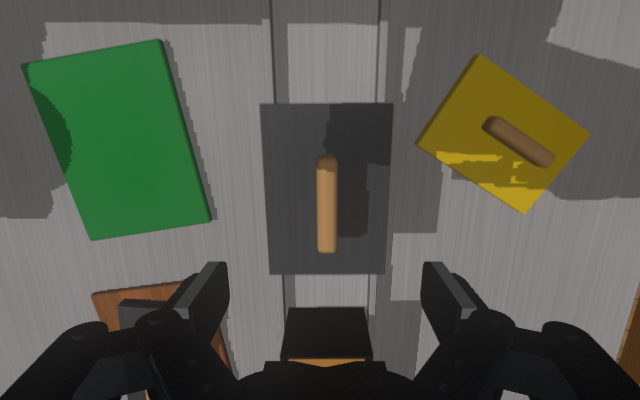

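The crop and wrist view agree. The grey lid's bar spans (317–337, 155–253), within 2–3 px of my prediction, so the lid is at about (0.572, −0.040) with yaw near 0. I'm going down to grasp.

>>> apply_moves(
  targets="-1 0 0 0.03 0 0 0; -1 0 0 0.03 0 0 0; -1 0 0 0.03 0 0 0; -1 0 0 0.02 0 0 0; -1 0 0 0.012 0 0 0",
)

```text
t: 2.65
tcp_pos: [0.5694, -0.0383, 0.1067]
ee_rot: [0.707, 0.707, -0.001, -0.002]
contact_force: [-0.5, -0.7, 0.2]
finger_gap: 1.001
grasp_force: 0.0
```

>>> apply_moves(
  targets="1 0 0 0 0 0 0; 1 0 0 0 0 0 0; 1 0 0 0 0 0 0; 1 0 0 0 0 0 0; 1 0 0 0 0 0 0",
)

```text
t: 3.15
tcp_pos: [0.5726, -0.0389, 0.1107]
ee_rot: [0.707, 0.707, 0.001, 0.001]
contact_force: [2.5, -0.7, -0.4]
finger_gap: 0.175
grasp_force: 58.9
```

>>> apply_moves(
  targets="1 0 0 0 0 0 0; 1 0 0 0 0 0 0; 1 0 0 0 0 0 0; 1 0 0 0 0 0 0; 1 0 0 0 0 0 0",
)

```text
t: 3.65
tcp_pos: [0.5727, -0.0389, 0.1106]
ee_rot: [0.707, 0.707, 0.001, 0.001]
contact_force: [0.9, 0.9, 5.0]
finger_gap: 0.178
grasp_force: 59.8
```

The gap is about 15 mm, so the bar is held. Lifting.

>>> apply_moves(
  targets="1 0 0 -0.005 0 0 0; 1 0 0 -0.01 0 0 0; 1 0 0 -0.015 0 0 0; 1 0 0 -0.02 0 0 0; 1 0 0 -0.02 0 0 0",
)

```text
t: 4.15
tcp_pos: [0.5703, -0.0386, 0.1795]
ee_rot: [0.707, 0.707, -0.001, -0.001]
contact_force: [0.6, 0.3, -0.8]
finger_gap: 0.178
grasp_force: 58.9
```

>>> apply_moves(
  targets="1 0 0 -0.02 0 0 0; 1 0 0 -0.02 0 0 0; 1 0 0 -0.01 0 0 0; 1 0 0 0 0 0 0; 1 0 0 0 0 0 0",
)

```text
t: 4.65
tcp_pos: [0.5708, -0.0387, 0.2286]
ee_rot: [0.707, 0.707, -0.0, -0.001]
contact_force: [-0.4, 0.4, -2.1]
finger_gap: 0.171
grasp_force: 58.9
```

```bash
python3 - <<'E'
from h import *
stat(); snap('wrist','w2'); snap('scene','s2')
cv2.imwrite('pics/both.png',cv2.hconcat([cv2.resize(cv2.imread('pics/w2.png'),(400,250)),cv2.resize(cv2.imread('pics/s2.png')[110:270,200:456],(400,250))]))
plan([.361,.258,.232],np.radians(-4.6),20,1)
E
```

```text
t 4.65 p [ 0.5708 -0.0387  0.2286] yaw -0.06 zax [-1.2e-03  2.0e-04 -1.0e+00] F [-0.39  0.36 -2.1 ] gap 0.171 g 58.94032537937164
1 0.015 -0.01 -0.0 -0.0 -0.0 0.004;
1 0.015 -0.011 -0.0 -0.0 -0.0 0.004;
1 0.014 -0.011 -0.001 -0.0 -0.0 0.004;
1 0.015 -0.01 0.0 -0.0 -0.0 0.004;
1 0.015 -0.011 0.0 -0.0 -0.0 0.004
--
1 0.014 -0.011 -0.0 -0.0 -0.0 0.004;
1 0.015 -0.011 -0.0 -0.0 -0.0 0.004;
1 0.014 -0.011 -0.0 -0.0 -0.0 0.004;
1 0.015 -0.01 -0.001 -0.0 -0.0 0.004;
1 0.014 -0.011 0.0 -0.0 -0.0 0.004
--
1 0.015 -0.012 0.0 -0.0 -0.0 0.004;
1 0.014 -0.011 -0.0 -0.0 -0.0 0.004;
1 0.014 -0.011 -0.0 -0.0 -0.0 0.004;
1 0.015 -0.011 -0.0 -0.0 -0.0 0.004;
1 0.014 -0.011 -0.001 -0.0 -0.0 0.004
--
1 0.014 -0.012 0.0 -0.0 -0.0 0.004;
1 0.014 -0.011 0.0 -0.0 -0.0 0.004;
1 0.014 -0.012 -0.0 -0.0 -0.0 0.004;
1 0.014 -0.011 -0.0 -0.0 -0.0 0.004;
1 0.014 -0.012 -0.0 -0.0 -0.0 0.004
--
```

View pics/both.png

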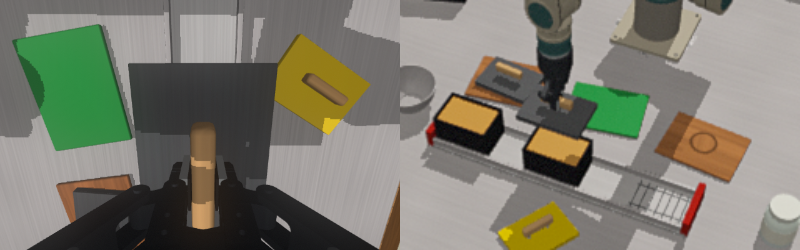

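The wrist half shows the lid level in the fingers. The scene half shows the tin's loaf bare at (557,145). Carrying it to board_1.

>>> apply_moves(
  targets="1 0.015 -0.01 0 0 0 0.004; 1 0.015 -0.011 0 0 0 0.004; 1 0.014 -0.011 0 0 0 0.004; 1 0.015 -0.01 0 0 0 0.004; 1 0.015 -0.011 0 0 0 0.004",
)

```text
t: 5.25
tcp_pos: [0.5174, 0.0374, 0.2291]
ee_rot: [0.714, 0.7, -0.0, -0.0]
contact_force: [-0.1, -0.3, -0.7]
finger_gap: 0.171
grasp_force: 58.9
```

>>> apply_moves(
  targets="1 0.014 -0.011 0 0 0 0.004; 1 0.015 -0.011 0 0 0 0.004; 1 0.014 -0.011 0 0 0 0.004; 1 0.015 -0.01 0 0 0 0.004; 1 0.014 -0.011 0 0 0 0.004",
)

```text
t: 5.75
tcp_pos: [0.4653, 0.1108, 0.2292]
ee_rot: [0.721, 0.693, -0.0, -0.0]
contact_force: [-0.2, 0.2, -1.3]
finger_gap: 0.178
grasp_force: 58.9
```

>>> apply_moves(
  targets="1 0.015 -0.012 0 0 0 0.004; 1 0.014 -0.011 0 0 0 0.004; 1 0.014 -0.011 0 0 0 0.004; 1 0.015 -0.011 0 0 0 0.004; 1 0.014 -0.011 0 0 0 0.004",
)

```text
t: 6.25
tcp_pos: [0.4127, 0.1851, 0.2292]
ee_rot: [0.728, 0.686, -0.0, -0.0]
contact_force: [0.4, -0.3, -1.6]
finger_gap: 0.177
grasp_force: 58.9
```

>>> apply_moves(
  targets="1 0.014 -0.012 0 0 0 0.004; 1 0.014 -0.011 0 0 0 0.004; 1 0.014 -0.012 0 0 0 0.004; 1 0.014 -0.011 0 0 0 0.004; 1 0.014 -0.012 0 0 0 0.004",
)

```text
t: 6.75
tcp_pos: [0.3596, 0.2586, 0.2292]
ee_rot: [0.735, 0.678, -0.0, -0.0]
contact_force: [0.4, 0.1, -1.7]
finger_gap: 0.179
grasp_force: 58.9
```

```bash
python3 - <<'E'
from h import *
stat(); s=snap('wrist','w3'); snap('top','t3')
B=R.from_euler('z',-4.6,degrees=True).as_matrix()
P=[np.array([.361,.258,.01])+B@[i*.075,j*.1,0] for i,j in((1,1),(1,-1),(-1,-1),(-1,1))]
print(w2px(s,P).round(1).tolist())
a=cv2.imread('pics/w3.png'); b=cv2.resize(cv2.imread('pics/t3.png')[230:330,160:320],(640,400))
cv2.imwrite('pics/c3.png',cv2.resize(cv2.vconcat([a,b]),(480,600)))
E
```

```text
t 6.75 p [0.3596 0.2586 0.2292] yaw -4.6 zax [-3.e-04  0.e+00 -1.e+00] F [ 0.41  0.05 -1.68] gap 0.179 g 58.92302334308624
[[398.6, 79.9], [387.9, 256.5], [263.9, 256.6], [253.5, 79.9]]
```

View pics/c3.png

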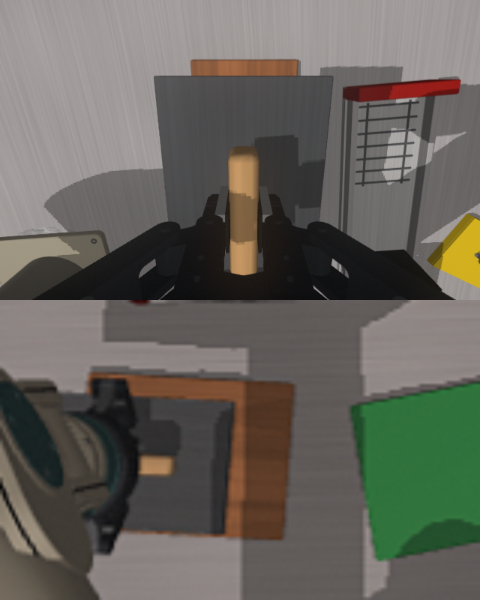

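The wrist half shows the board's far edge at (256–398, 80) in full pixels. That is within 3 px of my prediction, so the board centre and yaw hold. Lowering.

>>> apply_moves(
  targets="1 0 0.001 0.03 0 0 0; 1 0 0 0.03 0 0 0; 1 0 0 0.03 0 0 0; 1 0 0 0.03 0 0 0; 1 0 0 0.03 0 0 0",
)

```text
t: 7.35
tcp_pos: [0.3622, 0.2574, 0.0784]
ee_rot: [0.735, 0.678, 0.0, 0.0]
contact_force: [-0.0, 0.5, -2.4]
finger_gap: 0.173
grasp_force: 59.1
```

>>> apply_moves(
  targets="1 0 0 0.015 0 0 0; 1 0 0 0.01 0 0 0; 1 0 0 0.008 0 0 0; 1 0 0 0.004 0 0 0; 1 0 0 0 0 0 0",
)

```text
t: 7.85
tcp_pos: [0.3629, 0.2577, 0.0424]
ee_rot: [0.735, 0.678, 0.0, 0.0]
contact_force: [-0.1, 0.6, -1.7]
finger_gap: 0.176
grasp_force: 58.8
```

>>> apply_moves(
  targets="1 0 0 0.001 0 0 0; 1 0 0 0.001 0 0 0; 1 0 0 0.001 0 0 0; 1 0 0 0 0 0 0; 1 0 0 0 0 0 0",
)

```text
t: 8.35
tcp_pos: [0.3628, 0.2577, 0.0394]
ee_rot: [0.735, 0.678, 0.0, 0.0]
contact_force: [-0.3, 0.6, -0.5]
finger_gap: 0.173
grasp_force: 58.8
```

>>> apply_moves(
  targets="1 0 -0.001 0.001 0 0 0; 1 0 0 0.001 0 0 0; 1 0 0 0 0 0 0; 1 0 0 0 0 0 0; 1 0 0 0 0 0 0",
)

```text
t: 8.85
tcp_pos: [0.3617, 0.2577, 0.0373]
ee_rot: [0.735, 0.678, 0.0, 0.0]
contact_force: [1.1, -0.4, -1.5]
finger_gap: 0.173
grasp_force: 58.8
```

>>> apply_moves(
  targets="1 0 0 0.001 0 0 0; 1 0 0 0 0 0 0; 1 0 0 0.001 0 0 0; 1 0 0 0 0 0 0; 1 0 0 0 0 0 0",
)

```text
t: 9.35
tcp_pos: [0.3618, 0.2578, 0.0356]
ee_rot: [0.735, 0.678, 0.0, 0.0]
contact_force: [-1.8, -0.5, 3.8]
finger_gap: 0.176
grasp_force: 59.6
```

It has touched down, with the force now +4 N at the predicted height. Releasing slowly, then going up.

>>> apply_moves(
  targets="0.6 0 0 0 0 0 0; 0.4 0 0 0 0 0 0; 0.2 0 0 0 0 0 0; 0 0 0 0 0 0 0; 0 0 0 0 0 0 0",
)

```text
t: 9.85
tcp_pos: [0.3617, 0.2577, 0.0353]
ee_rot: [0.735, 0.678, 0.0, 0.0]
contact_force: [-0.2, 0.8, 0.3]
finger_gap: 0.502
grasp_force: 0.0
```

>>> apply_moves(
  targets="-0.2 0 0 -0.005 0 0 0; -0.2 0 0 -0.01 0 0 0; -0.2 0 0 -0.02 0 0 0; -0.2 0 0 -0.04 0 0 0; -0.2 0 0 -0.05 0 0 0",
)

```text
t: 10.35
tcp_pos: [0.36, 0.2568, 0.1607]
ee_rot: [0.735, 0.678, -0.002, -0.001]
contact_force: [0.5, 0.2, -0.3]
finger_gap: 0.601
grasp_force: 0.0
```

>>> apply_moves(
  targets="0 0 0 -0.04 0 0 0; 0 0 0 -0.03 0 0 0; 0 0 0 0 0 0 0; 0 0 0 0 0 0 0; 0 0 0 0 0 0 0",
)

```text
t: 10.85
tcp_pos: [0.3608, 0.2573, 0.2294]
ee_rot: [0.735, 0.678, -0.001, -0.0]
contact_force: [1.0, 0.5, -0.7]
finger_gap: 0.494
grasp_force: 0.0
```

```bash
python3 - <<'E'
from h import *
stat(); s=snap('wrist','w4')
B=R.from_euler('z',-4.6,degrees=True).as_matrix()
for a,b,z in((.075,.1,.01),(.0535,.076,.026)):
  print(w2px(s,[np.array([.3615,.258,z])+B@[i*a,j*b,0] for i,j in((1,1),(1,-1),(-1,-1),(-1,1))]).round(1).tolist())
E
```

```text
t 10.85 p [0.3608 0.2573 0.2294] yaw -4.64 zax [-1.7e-03 -8.0e-04 -1.0e+00] F [ 0.97  0.54 -0.68] gap 0.494 g 0.0
[[398.2, 78.3], [387.7, 255.2], [263.6, 255.4], [253.0, 78.5]]
[[378.7, 102.5], [372.5, 242.1], [278.8, 242.2], [272.5, 102.6]]
```

View pics/w4.png

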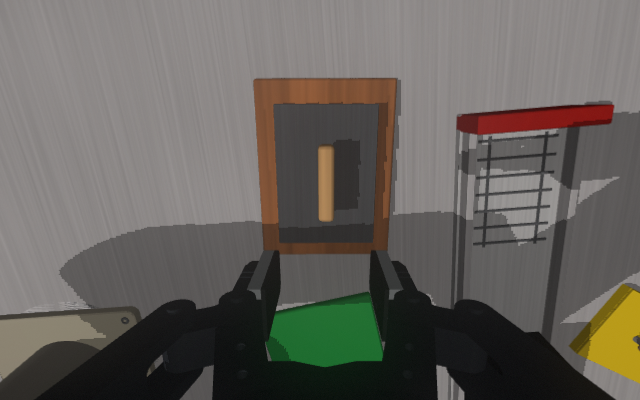

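The lid lies flat and centred: its plate spans (274–379, 103–243) on the board at (254–397, 79–253), as predicted. Next I'll push the tin from its −y end face, inserting the half-open fingers in the ~100 mm gap to the parked tin.

```bash
python3 - <<'E'
from h import *
plan([.572,-.16,.23],0,15,0)
E
```

```text
0 -0.027 0.016 -0.0 -0.0 0.0 -0.005;
0 -0.026 0.016 -0.0 -0.0 0.0 -0.005;
0 -0.027 0.016 -0.0 -0.0 0.0 -0.005;
0 -0.027 0.016 -0.0 -0.0 0.0 -0.005;
0 -0.027 0.016 -0.0 -0.0 0.0 -0.005
--
0 -0.027 0.016 -0.0 -0.0 0.0 -0.005;
0 -0.027 0.015 -0.0 -0.0 0.0 -0.005;
0 -0.027 0.016 -0.001 -0.0 0.0 -0.005;
0 -0.027 0.015 0.0 -0.0 0.0 -0.005;
0 -0.027 0.015 0.0 -0.0 0.0 -0.005
--
0 -0.028 0.015 0.0 -0.0 0.0 -0.005;
0 -0.027 0.015 0.0 -0.0 0.0 -0.005;
0 -0.028 0.014 0.0 -0.0 0.0 -0.005;
0 -0.027 0.015 0.0 -0.0 0.0 -0.005;
0 -0.028 0.014 -0.0 -0.0 0.0 -0.005
--
```

>>> apply_moves(
  targets="0 -0.027 0.016 0 0 0 -0.005; 0 -0.026 0.016 0 0 0 -0.005; 0 -0.027 0.016 0 0 0 -0.005; 0 -0.027 0.016 0 0 0 -0.005; 0 -0.027 0.016 0 0 0 -0.005",
)

```text
t: 11.4
tcp_pos: [0.4312, 0.1171, 0.2286]
ee_rot: [0.727, 0.687, -0.001, -0.001]
contact_force: [-0.1, 1.1, 0.3]
finger_gap: 0.499
grasp_force: 0.0
```

>>> apply_moves(
  targets="0 -0.027 0.016 0 0 0 -0.005; 0 -0.027 0.015 0 0 0 -0.005; 0 -0.027 0.016 0 0 0 -0.005; 0 -0.027 0.015 0 0 0 -0.005; 0 -0.027 0.015 0 0 0 -0.005",
)

```text
t: 11.9
tcp_pos: [0.5019, -0.0211, 0.2285]
ee_rot: [0.718, 0.696, -0.001, -0.001]
contact_force: [0.0, 0.6, 0.3]
finger_gap: 0.503
grasp_force: 0.0
```

>>> apply_moves(
  targets="0 -0.028 0.015 0 0 0 -0.005; 0 -0.027 0.015 0 0 0 -0.005; 0 -0.028 0.014 0 0 0 -0.005; 0 -0.027 0.015 0 0 0 -0.005; 0 -0.028 0.014 0 0 0 -0.005",
)

```text
t: 12.4
tcp_pos: [0.5722, -0.1602, 0.2282]
ee_rot: [0.709, 0.705, -0.001, -0.002]
contact_force: [0.2, -0.5, -0.6]
finger_gap: 0.5
grasp_force: 0.0
```

```bash
python3 - <<'E'
from h import *
stat(); s=snap('wrist','w5'); t=snap('top','t5')
# tin rim and parked tin predictions in wrist
for y in(-.039,-.283): print(w2px(s,[[.572+i*.0475,y+j*.07,.097] for i,j in((1,1),(1,-1),(-1,-1),(-1,1))]).round(1).tolist())
a=cv2.imread('pics/w5.png'); b=cv2.resize(cv2.imread('pics/t5.png')[165:265,190:450],(640,246))
cv2.imwrite('pics/c5.png',cv2.resize(cv2.vconcat([a,b]),(594,600)))
E
```

```text
t 12.4 p [ 0.5722 -0.1602  0.2282] yaw -0.33 zax [-0.0035  0.0015 -1.    ] F [ 0.23 -0.46 -0.6 ] gap 0.5 g 0.0
[[391.9, -71.1], [382.9, 134.2], [266.9, 135.0], [255.5, -69.8]]
[[377.8, 250.9], [372.4, 375.6], [280.3, 375.9], [273.4, 251.4]]
```

View pics/c5.png

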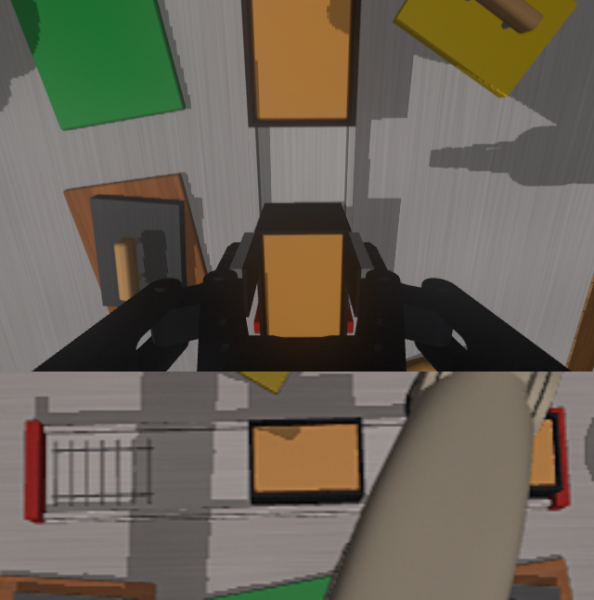

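Tin and parked-tin rims match my predictions to about 1–2 px: the tin's near edge is at row 136 and the parked tin's rim at row 250. Descending into the gap.

>>> apply_moves(
  targets="0 0 0 0.03 0 0 -0.003; 0 0 0 0.035 0 0 -0.003; 0 0 0 0.035 0 0 0; 0 0 0 0.035 0 0 0; 0 0 0 0.025 0 0 0",
)

```text
t: 13.0
tcp_pos: [0.5697, -0.1578, 0.0663]
ee_rot: [0.707, 0.707, -0.001, -0.003]
contact_force: [-0.7, 0.2, 0.7]
finger_gap: 0.498
grasp_force: 0.0
```

>>> apply_moves(
  targets="0 0 0 0.015 0 0 0; 0 0 0 0.01 0 0 0; 0 0 0 0 0 0 0; 0 0.01 0 0 0 0 0; 0 0.01 0 0 0 0 0",
)

```text
t: 13.5
tcp_pos: [0.5741, -0.1393, 0.0469]
ee_rot: [0.707, 0.707, 0.001, 0.001]
contact_force: [-0.0, 0.1, -0.0]
finger_gap: 0.497
grasp_force: 0.0
```

>>> apply_moves(
  targets="0 0.006 0 0 0 0 0; 0 0.005 0 0 0 0 0; 0 0.005 0 0 0 0 0; 0 0.005 0 0 0 0 0; 0 0.005 0 0 0 0 0",
)

```text
t: 14.0
tcp_pos: [0.5734, -0.1142, 0.0459]
ee_rot: [0.707, 0.707, -0.0, 0.001]
contact_force: [-1.2, -3.8, 1.8]
finger_gap: 0.5
grasp_force: 0.0
```

Contact at −3.8 N. Pushing along +y.

>>> apply_moves(
  targets="0 0.008 0 0 0 0 0; 0 0.01 0 0 0 0 0; 0 0.01 0 0 0 0 0; 0 0.01 0 0 0 0 0; 0 0.01 0 0 0 0 0",
)

```text
t: 14.5
tcp_pos: [0.5727, -0.0646, 0.0453]
ee_rot: [0.707, 0.707, -0.0, 0.0]
contact_force: [0.4, -4.6, 2.9]
finger_gap: 0.498
grasp_force: 0.0
```

>>> apply_moves(
  targets="0 0.01 0 0 0 0 0; 0 0.01 0 0 0 0 0; 0 0.01 0 0 0 0 0; 0 0.01 0 0 0 0 0; 0 0.01 0 0 0 0 0",
)

```text
t: 15.0
tcp_pos: [0.5726, -0.0146, 0.0452]
ee_rot: [0.707, 0.707, -0.0, -0.0]
contact_force: [-0.1, -4.2, 1.4]
finger_gap: 0.502
grasp_force: 0.0
```

>>> apply_moves(
  targets="0 0.01 0 0 0 0 0; 0 0.01 0 0 0 0 0; 0 0.01 0 0 0 0 0; 0 0.01 0 0 0 0 0; 0 0.01 0 0 0 0 0",
)

```text
t: 15.5
tcp_pos: [0.5726, 0.0353, 0.0453]
ee_rot: [0.707, 0.707, -0.0, -0.0]
contact_force: [0.1, -3.6, 2.5]
finger_gap: 0.503
grasp_force: 0.0
```

>>> apply_moves(
  targets="0 0.01 0 0 0 0 0; 0 0.01 0 0 0 0 0; 0 0.01 0 0 0 0 0; 0 0.01 0 0 0 0 0; 0 0.01 0 0 0 0 0",
)

```text
t: 16.0
tcp_pos: [0.5726, 0.0853, 0.0453]
ee_rot: [0.707, 0.707, -0.0, -0.0]
contact_force: [0.3, -3.6, 1.9]
finger_gap: 0.501
grasp_force: 0.0
```

Steady sliding at about 4 N. Slowing down near the stop.

>>> apply_moves(
  targets="0 0.01 0 0 0 0 0; 0 0.01 0 0 0 0 0; 0 0.008 0 0 0 0 0; 0 0.006 0 0 0 0 0; 0 0.005 0 0 0 0 0",
)

```text
t: 16.5
tcp_pos: [0.5727, 0.124, 0.0453]
ee_rot: [0.707, 0.707, -0.0, -0.0]
contact_force: [-0.3, -4.1, 2.0]
finger_gap: 0.496
grasp_force: 0.0
```

>>> apply_moves(
  targets="0 0.003 0 0 0 0 0; 0 0.002 0 0 0 0 0; 0 0.002 0 0 0 0 0; 0 0.001 0 0 0 0 0; 0 0.001 0 0 0 0 0",
)

```text
t: 17.0
tcp_pos: [0.5727, 0.1324, 0.0452]
ee_rot: [0.707, 0.707, -0.0, -0.0]
contact_force: [0.1, -4.7, 2.0]
finger_gap: 0.498
grasp_force: 0.0
```

>>> apply_moves(
  targets="0 0.001 0 0 0 0 0; 0 0.001 0 0 0 0 0; 0 0.001 0 0 0 0 0; 0 0.001 0 0 0 0 0; 0 0.001 0 0 0 0 0",
)

```text
t: 17.5
tcp_pos: [0.5728, 0.1376, 0.0453]
ee_rot: [0.707, 0.707, -0.0, -0.0]
contact_force: [0.2, -3.4, 1.4]
finger_gap: 0.501
grasp_force: 0.0
```

>>> apply_moves(
  targets="0 0.001 0 0 0 0 0; 0 0.001 0 0 0 0 0; 0 0.001 0 0 0 0 0; 0 0 0 0 0 0 0; 0 0 0 0 0 0 0",
)

```text
t: 18.0
tcp_pos: [0.5728, 0.1396, 0.0453]
ee_rot: [0.707, 0.707, -0.001, 0.001]
contact_force: [1.3, -7.3, 1.6]
finger_gap: 0.501
grasp_force: 0.0
```

>>> apply_moves(
  targets="0 0.001 0 0 0 0 0; 0 0.001 0 0 0 0 0; 0 0 0 0 0 0 0; 0 0 0 0 0 0 0; 0 0 0 0 0 0 0",
)

```text
t: 18.5
tcp_pos: [0.573, 0.1394, 0.0454]
ee_rot: [0.707, 0.707, -0.002, 0.003]
contact_force: [0.4, -13.1, 2.1]
finger_gap: 0.499
grasp_force: 0.0
```

The tin is seated: TCP y is blocked at 0.1395, exactly as predicted, and the force climbs to 13 N. Backing off and rising.

>>> apply_moves(
  targets="0 -0.004 0 0 0 0 0; 0 -0.015 0 0 0 0 0; 0 -0.025 0 0 0 0 0; 0 -0.03 0 0 0 0 0; 0 -0.015 0 0 0 0 0",
)

```text
t: 19.0
tcp_pos: [0.5726, 0.052, 0.0452]
ee_rot: [0.708, 0.707, 0.0, -0.0]
contact_force: [0.1, -0.2, 0.1]
finger_gap: 0.497
grasp_force: 0.0
```

>>> apply_moves(
  targets="0 0 0 -0.03 0 0 0; 0 0 0 -0.04 0 0 0; 0 0 0 -0.04 0 0 0; 0 0 0 -0.04 0 0 0; 0 0 0 -0.04 0 0 0",
)

```text
t: 19.5
tcp_pos: [0.5724, 0.0539, 0.2368]
ee_rot: [0.707, 0.707, 0.001, -0.001]
contact_force: [0.4, -0.1, -0.6]
finger_gap: 0.503
grasp_force: 0.0
```

>>> apply_moves(
  targets="0 -0.04 0 0 0 0 0; 0 -0.04 0 0 0 0 0; 0 -0.04 0 0 0 0 0; 0 -0.02 0 0 0 0 0; 0 0 0 0 0 0 0",
)

```text
t: 20.0
tcp_pos: [0.5728, -0.0887, 0.2352]
ee_rot: [0.708, 0.706, 0.0, -0.0]
contact_force: [-0.0, 1.2, -0.1]
finger_gap: 0.502
grasp_force: 0.0
```

```bash
python3 - <<'E'
from h import *
stat(); snap('top','t6')
cv2.imwrite('pics/c6.png',cv2.resize(cv2.imread('pics/t6.png')[165:325,180:450],None,fx=2.9,fy=2.9,interpolation=cv2.INTER_CUBIC))
E
```

```text
t 20.0 p [ 0.5728 -0.0887  0.2352] yaw -0.21 zax [ 5.e-04  6.e-04 -1.e+00] F [-0.04  1.21 -0.09] gap 0.502 g 0.0
```

View pics/c6.png

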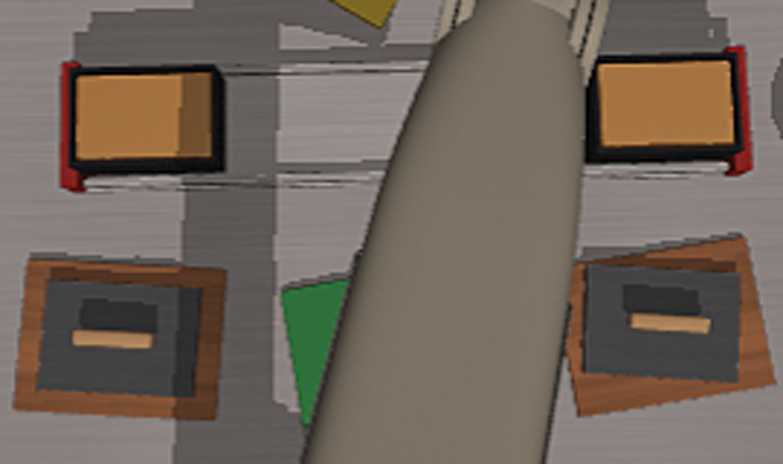

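The tin stands against the left red stop at (70,120), the lid lies centred on its board at (118,338), and the other things are where they were. Handing in.

```bash
python3 -c "
from bench import env
print(env.hand_in())"
```

```text
the job is handed in; nothing more can be done
None
```

The job is handed in at about 20 s: the lid lies flat in the middle of the empty left board, and the uncovered tin was slid against the red stop at the free +y end; I moved nothing else.

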